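# Pack a seal set from the drying stand into its case

### The job

Pack the finished seal set: draw the two seals with carved tops, the square one and the narrow oblong one, out of the slanted drying stand, and stand them together with the small round lidded jar in the shallow wooden case, all three upright side by side and sitting flat on its floor. They only just fit in one row, so keep each close to its neighbour, and set them down gently because polished stone and porcelain chip. Leave the plain unfinished blank in the stand, and everything else on the bench where it is.

Things in the scene. Friction and masses are not known exactly. Their poses are not given: they have to be found in the camera images.
- square_seal: finished seal of pale polished stone, 0.22 kg: straight block 36 (x) x 36 (y) x 60 mm high with a round carved knob (29 mm wide) on top, 77 mm in all. Origin: centre of its foot; z runs up its length to the knob. At the start it stands in one of the stand's three wells (which one varies), its length leaning 30 deg from vertical
- oblong_seal: finished narrow seal of the same stone, 0.14 kg: a straight block 36 (its x) x 22 (its y) x 60 mm high with a rounded roof-like ridge (17 mm wide, running along its x, up to 70.5 mm) on top. Origin: centre of its foot; z runs up its length to the ridge. At the start it leans in another well of the stand
- blank: unfinished stone blank, plain flat top without carving, 36 (x) x 30 (y) x 92 mm, 0.26 kg, leaning in the remaining well; it stays there. Origin: centre of its foot, z up its length
- stand: fixed wood stand, base 120 (x) x 200 (y) x 10 mm. Three wells at y -64, 0, 64 mm, each 44 x 44 mm, 24 mm deep along its axis, leaning 30 deg from vertical, mouth up and to the stand's -x (robot side). Pieces rest on the sloping floor and the -x wall, square to the stand; draw them out along their length. Top edge at 65 mm. Origin: on the bench 30 mm under the middle well's floor
- jar: round lidded white porcelain jar (lid does not come off), 40 mm diameter, 52 mm high, straight-sided from 4 to 50 mm, 0.09 kg, standing free on the bench between stand and case. Origin: centre of its underside, z up
- case: shallow open dark-wood case, fixed on a pink anti-slip mat. Outside 57 (x) x 118 (y) x 26 mm high, walls and floor 6 mm thick: inside 45 (x) x 106 (y) x 20 mm deep, undivided. Origin: on the bench under its centre, z up. A row along y of square seal 36 + oblong seal 22 (its 22 mm side along the row) + jar 40 mm takes 98 of the 106 mm, in any order
- case_lid: the case's deep lid, lying mouth down behind the case: closed dark-wood box 57 x 118 x 62 mm high, loose, to be left alone. Origin: centre of its underside
- handpiece: teal and metal electric engraving handpiece, 28 mm thick and about 160 mm long, lying loose in a small black rest at the back, 34 mm high at its top; leave alone. Origin: on its axis
- burr_pot: small open aluminium pot, 50 mm across and 48 mm high, with steel burrs standing in it up to 63 mm; loose, leave alone. Origin: centre of its underside
- pencil: ochre square pencil lying on the bench on the robot side, 162 mm long, 8 mm thick, loose, leave alone. Origin: on its underside near its middle
- brush: dust brush lying on the bench near the robot, 150 mm long, loose, leave alone. Origin: about its middle

How it is judged:
At the end, for the whole second after the job is handed in: Square seal, oblong seal and jar all stand inside the case: each origin within the case's inner outline, each foot on the inner floor (4 mm below to 4 mm above it), each upright within 0.10 rad and at rest; the blank is within 20 mm and every other loose thing within 30 mm of where it began (x of square_seal in the frame of case between -0.0225 and 0.0225 m and y of square_seal in the frame of case between -0.053 and 0.053 m and z of square_seal in the frame of case between 0.002 and 0.01 m and angle between each of square_seal, oblong_seal, jar's own z axis and vertical below 0.1 rad and linear speed of each of square_seal, oblong_seal, jar below 0.02 m/s and x of oblong_seal in the frame of case between -0.0225 and 0.0225 m and y of oblong_seal in the frame of case between -0.053 and 0.053 m and z of oblong_seal in the frame of case between 0.002 and 0.01 m and x of jar in the frame of case between -0.0225 and 0.0225 m and y of jar in the frame of case between -0.053 and 0.053 m and z of jar in the frame of case between 0.002 and 0.01 m and distance of blank from where it was at the start of the episode below 0.02 m and distance of each of case_lid, handpiece, burr_pot, pencil, brush from where it was at the start of the episode below 0.03 m); the robot touches nothing.
It fails at once if a seal or the jar is dropped into the case (it reaches the last 12 mm above the inner floor faster than 0.4 m/s, as when let fall from more than about 1 cm) ((x of square_seal in the frame of case between -0.0225 and 0.0225 m and y of square_seal in the frame of case between -0.053 and 0.053 m and z of square_seal in the frame of case below 0.018 m and linear speed of square_seal above 0.4 m/s) or (x of oblong_seal in the frame of case between -0.0225 and 0.0225 m and y of oblong_seal in the frame of case between -0.053 and 0.053 m and z of oblong_seal in the frame of case below 0.018 m and linear speed of oblong_seal above 0.4 m/s) or (x of jar in the frame of case between -0.0225 and 0.0225 m and y of jar in the frame of case between -0.053 and 0.053 m and z of jar in the frame of case below 0.018 m and linear speed of jar above 0.4 m/s)).
It fails at once if a seal or the jar is knocked or forced hard against the case or against another piece of the set (more than 50 N) (contact force between any of square_seal, oblong_seal, jar and case above 50 N or contact force between square_seal and oblong_seal above 50 N or contact force between any of square_seal, oblong_seal and jar above 50 N).
It fails at once if the unfinished blank is pulled from its place (moved more than 20 mm) (distance of blank from where it was at the start of the episode above 0.02 m).
It fails at once if lid, handpiece, burr pot, pencil or brush is moved more than 30 mm (distance of any of case_lid, handpiece, burr_pot, pencil, brush from where it was at the start of the episode above 0.03 m).
It also fails if it takes over 67 s, if anything falls off the work surface, if the arm or the gripper's body presses on something with over 40 N, if the wrist force passes 120 N, or if a joint passes its speed limit or range.

### The arm

A 7-joint arm with a two-finger parallel gripper is mounted at the origin on the work surface. World frame = base frame: x ahead of the robot, y to its left, z up, the work surface at z = 0. Lengths are in m, angles in rad, forces in N, time in s.
With the tool pointing down it reaches from about 0.4 to 0.85 m from the base axis. Payload 4.5 kg.
Tool frame: the origin (TCP) lies midway between the tips of the shut fingers; the grasp point (between the pads) lies 19 mm behind it; z points along the fingers, y is the line along which they close (so a half turn about z gives the same grasp; the last joint's range is limited). The gripper opens to 88 mm and grips with 3 to 60 N. Pads are 18 mm wide; open, the fingers measure 123 mm over their backs; the gripper's body (75 mm by 187 mm) begins 45 mm behind the grasp point.
Start: joints at [1.266, 0.689, -0.195, 1.565, 0.157, 0.902, -0.215], TCP at [0.208, -0.589, 0.239] pointing down, gripper open.
Joint ranges: [-3.01, 3.01], [-0.46, 2.08], [-1.47, 1.51], [0.13, 2.56], [-1, 4.14], [0.04, 2.09], [-2.66, 2.66]. Speed limits (rad/s): [2.57, 2.57, 3.14, 3.14, 3.14, 3.14, 3.14].

### API

Orientations are given as a unit quaternion [x, y, z, w].
In Python, from plant import sensors, eyes, finish_job gives the robot as it stands.
- The arm moves only by the tool send_rows, never from a script. Its argument "rows" is text: rows parted by semicolons, each of 4 numbers parted by spaces: the shift along the tool's x, y, z normalised to -1 to 1, where 1 is 30 cm, then the turn about the tool's z normalised to -1 to 1, where 1 is 2 pi rad. A call has 1 to 10 rows; each row is the pose to reach, as a shift and turn from the pose commanded when the call began, along the tool's axes at that moment, turning the shorter way round; what a row does not reach only later rows make up. A row lasts 1/12 s, in which the tool goes at most 41.7 mm and 7.16 degrees, less where a joint would pass 70% of its speed; a pose out of reach is approached as far as the arm can. A call with a number of a shift or a turn outside -1 to 1 is refused whole. A call with a gripper value outside its range is refused whole. "jaw" is the closure, from -1 (fully open) to 1 (shut), set as the call begins (left out, the last holds). The fingers move at their own pace and stop on an object; "force" is the grip in N (left out, the last holds). Time passes only in rows, so rows that repeat a pose let the fingers close. It gives the time, the measured TCP pose, the force, the opening and the grip force at its end, in the units of the state.
- sensors.get_state(): the state, without advancing time (a new reading comes with each control period).
- eyes.snapshot(name): name is "scene" or "top" or "wrist"; returns (picture, depth): 480x640x3 uint8, red, green, blue; 480x640 float32, m along the optical axis (not along the pixel's ray), 0 where there is no reading.
- eyes.calibration(name): a dict with "fov_y" (degrees; the focal length in pixels is half the picture's height over the tangent of half this angle, whatever the lens; pixels are square), "cx", "cy" (the principal point, pixels), "world_from_camera" (4x4, takes a point from camera to world coordinates). Camera axes: x right, y down, z forward; pixel columns grow to the right and rows downward; lengths in m; the calibration is good to about 2 mm. A picture is of the moment at which its call begins: read the wrist's pose just before it. calibration takes no time and is no camera call; for the wrist camera it gives the pose at the moment of the call.
- finish_job(): hands the job in; it is judged then, once.
The state is a dict: "clock": time; "q": joint angles; "qd": joint speeds; "joint_torque": joint torques, N m; "tool_pos": TCP position; "eef_rot": TCP orientation; "contact_force": force on the tool from outside, world axes, zero at the start; "moment": the same for the moment, N m; "opening": opening from 0.0 (shut) to 1.0 (fully open); "finger_force": force on a finger pad.
Only numpy, scipy, OpenCV 4.12 (cv2) and the standard library are available. Lean on these libraries where they do the work, as an engineer would, in place of code of your own. Each camera call takes 0.05 s, during which the arm holds its last target. There are 200 camera calls.

## Working session

There is one attempt and no reset: what is moved stays moved. The work goes in short steps, Python scripts to look and compute and a tool call to move; the robot and the scene stay as the last step left them, time stands still between calls to the robot, and variables do not carry over. Pictures are saved under pics/ and viewed, at most 10 in all, crops included, and the job is handed in when it is done.

Besides the shell and the picture viewer there is one more tool, called as name(argument=value, ...), one argument or row to a line, values as JSON. send_rows: Moves the arm, as the interface text tells. Scaled input: -1 to 1 covers 30 cm each way for a shift and 2 pi rad each way for a turn. Its arguments: {"type":"object","properties":{"rows":{"type":"string"},"jaw":{"type":"number"},"force":{"type":"number"}},"required":["rows"]}

```bash
ls; mkdir -p pics; cat > h.py <<'E'
import numpy as np, cv2
from plant import sensors, eyes, finish_job
from scipy.spatial.transform import Rotation as R
def snap(n,f=None):
    c=eyes.calibration(n); p,d=eyes.snapshot(n)
    if f: cv2.imwrite('pics/'+f,p[:,:,::-1])
    return p,d,c
def ray(c,u,v):
    f=240/np.tan(np.radians(c['fov_y'])/2); T=np.array(c['world_from_camera'])
    return T[:3,3],T[:3,:3]@np.array([(u-c['cx'])/f,(v-c['cy'])/f,1.])
def onplane(c,u,v,z):
    o,r=ray(c,u,v); return o+r*(z-o[2])/r[2]
def cloud(d,c):
    f=240/np.tan(np.radians(c['fov_y'])/2); T=np.array(c['world_from_camera'])
    v,u=np.mgrid[:480,:640]
    P=np.stack([(u-c['cx'])/f*d,(v-c['cy'])/f*d,d],-1)
    return P@T[:3,:3].T+T[:3,3]
E
python3 - <<'E'
from h import *
print(sensors.get_state())
for n in('scene','top'):
    p,d,c=snap(n,n+'0.png'); print(n,c)
    np.savez(n+'0.npz',p=p,d=d)
    import pickle; pickle.dump(c,open(n+'0.pkl','wb'))
E
```

```text
pics
{'clock': 0.0, 'q': array([ 1.26581687,  0.6899686 , -0.19451799,  1.56636806,  0.15731083,
        0.90249851, -0.2150971 ]), 'qd': array([-0.00031128,  0.00100188,  0.00013742, -0.00071921, -0.0015727 ,
        0.00021075, -0.00029466]), 'joint_torque': array([-7.42352804e-04, -5.27560401e+01, -1.26755275e+00, -1.53424466e+01,
       -5.27968642e-02,  6.62271545e-03,  1.39861850e-04]), 'tool_pos': array([ 0.20744727, -0.58888401,  0.23791334]), 'eef_rot': array([ 9.85678973e-01,  1.68630090e-01, -2.25859543e-04, -8.96581619e-04]), 'contact_force': array([ 0.51896452, -0.27455419,  0.77443733]), 'moment': array([ 0.02740117,  0.03470084, -0.00882719]), 'finger_force': 0.0, 'opening': 1.0028848367778724}
scene {'fov_y': 52.61201454408413, 'cx': 317.48027305475085, 'cy': 229.41908287829648, 'world_from_camera': array([[ 0.64314926,  0.50353201, -0.57690081,  1.06719812],
       [ 0.76561886, -0.43629804,  0.47272803, -0.41092465],
       [-0.013667  , -0.74572082, -0.66611836,  0.63704877],
       [ 0.        ,  0.        ,  0.        ,  1.        ]])}
top {'fov_y': 44.00743984984104, 'cx': 326.3261533090566, 'cy': 236.5675675425467, 'world_from_camera': array([[-4.97492636e-03, -9.94398254e-01,  1.05581073e-01,
         4.41404400e-01],
       [-9.99987463e-01,  4.88693580e-03, -1.09208555e-03,
         2.88215691e-02],
       [ 5.70000039e-04, -1.05585183e-01, -9.94410099e-01,
         1.28799332e+00],
       [ 0.00000000e+00,  0.00000000e+00,  0.00000000e+00,
         1.00000000e+00]])}
```

View pics/scene0.png

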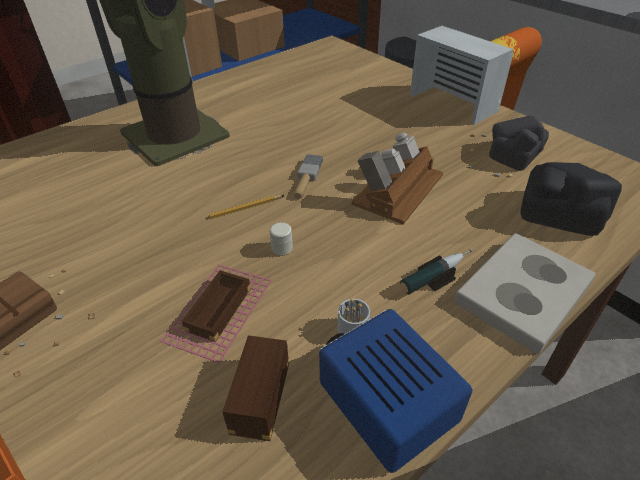

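View pics/top0.png

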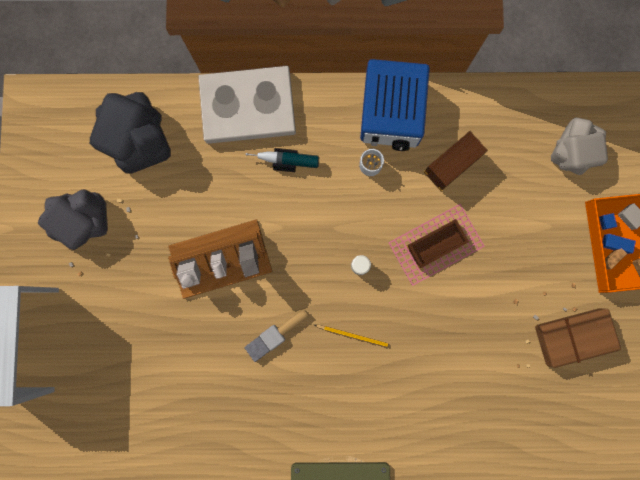

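Top view: stand around (220,260), with square seal at (187,272), oblong at (218,264) and blank at (248,260). Jar is at (361,265) and case at (437,243). The scene view agrees. Next, a rough location, then a close look with the wrist camera.

```bash
python3 - <<'E'
from h import *
import pickle
c=pickle.load(open('top0.pkl','rb')); d=np.load('top0.npz')['d']; P=cloud(d,c)
for n,u,v,z in [('sq',187,272,.1),('ob',218,264,.1),('blank',248,260,.11),('stand',220,260,.03),('jar',361,265,.052),('case',437,243,.015),('lid',456,160,.062),('pencil',353,335,.008),('brush',265,343,.02),('pot',372,162,.05)]:
    print(n,onplane(c,u,v,z).round(3),P[v,u].round(3))
s=sensors.get_state(); Rt=R.from_quat(s['eef_rot']).as_matrix(); print(Rt.round(3))
w=eyes.calibration('wrist'); T=np.array(w['world_from_camera']); print(w['fov_y'],w['cx'],w['cy'])
print('cam in tool',(Rt.T@(T[:3,3]-s['tool_pos'])).round(3)); print((Rt.T@T[:3,:3]).round(3))
E
```

```text
sq [0.498 0.306 0.1  ] [0.498 0.309 0.089]
ob [0.513 0.245 0.1  ] [0.514 0.245 0.095]
blank [0.52  0.183 0.11 ] [0.52  0.183 0.113]
stand [0.526 0.253 0.03 ] [0.522 0.243 0.088]
jar [ 0.513 -0.044  0.052] [ 0.513 -0.044  0.054]
case [ 0.561 -0.211  0.015] [ 0.562 -0.211  0.012]
lid [ 0.732 -0.246  0.062] [ 0.733 -0.247  0.061]
pencil [ 0.366 -0.028  0.008] [ 0.366 -0.028  0.005]
brush [0.351 0.158 0.02 ] [0.351 0.158 0.022]
pot [ 0.732 -0.07   0.05 ] [ 0.74  -0.073  0.017]
[[ 0.943  0.332 -0.001]
 [ 0.332 -0.943  0.001]
 [-0.    -0.002 -1.   ]]
61.29339630353321 315.0242306466801 241.35668772059157
cam in tool [ 0.077 -0.    -0.146]
[[-0.001 -0.955 -0.297]
 [ 1.    -0.001 -0.001]
 [ 0.001 -0.297  0.955]]
```

send_rows(
  rows="0.767 -0.4 0 0;0.767 -0.4 0 0;0.767 -0.4 0 0;0.767 -0.4 0 0;0.767 -0.4 0 0;0.767 -0.4 0 0;0.767 -0.4 0 0",
  jaw=-1,
)

```text
clock: 0.68
tool_pos: [0.3911, -0.3925, 0.2387]
eef_rot: [0.985, 0.174, 0.002, -0.002]
contact_force: [0.4, 0.5, 0.2]
opening: 1.002
finger_force: 0.0
```

send_rows(
  rows="0.767 -0.4 0 0;0.767 -0.4 0 0;0.767 -0.4 0 0;0.767 -0.4 0 0;0.767 -0.4 0 0;0.767 -0.4 0 0;0.767 -0.4 0 0;0.767 -0.4 0 0;0.767 -0.4 0 0",
)

```text
clock: 1.43
tool_pos: [0.5615, -0.2104, 0.2382]
eef_rot: [0.986, 0.169, -0.001, 0.0]
contact_force: [-0.8, -0.8, -0.4]
opening: 0.999
finger_force: 0.0
```

```bash
cat >> h.py <<'E'
def wrist(f):
    import pickle
    s=sensors.get_state(); p,d,c=snap('wrist',f+'.png'); np.savez(f+'.npz',p=p,d=d); pickle.dump(c,open(f+'.pkl','wb'))
    print(f,s['clock'],s['tool_pos'].round(4),R.from_quat(s['eef_rot']).as_matrix().round(3).tolist()); return p,d,c
def load(f):
    import pickle
    z=np.load(f+'.npz'); return z['p'],z['d'],pickle.load(open(f+'.pkl','rb'))
E
python3 -c "
from h import *
wrist('wcase')"
```

```text
wcase 1.4333 [ 0.5615 -0.2104  0.2382] [[0.943, 0.333, -0.002], [0.333, -0.943, -0.001], [-0.002, 0.0, -1.0]]
```

View pics/wcase.png

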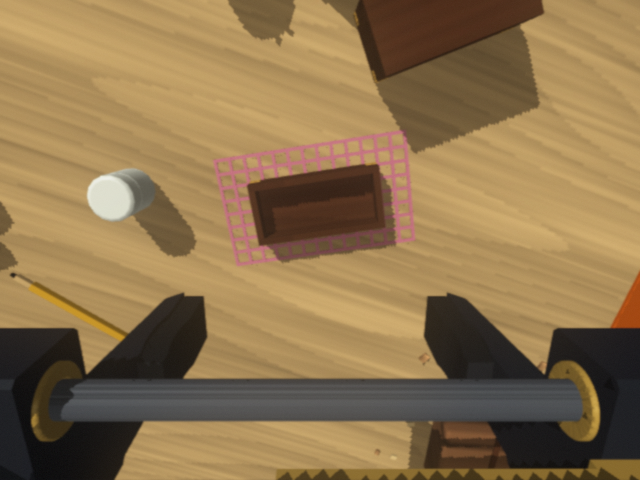

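Case rim corners at about (249,185), (378,166), (384,233) and (259,244). Jar lid is at (113,195). Next, a second view from beside them, then the stand.

send_rows(
  rows="0.05 -0.44 0 0;0.05 -0.44 0 0;0.05 -0.44 0 0;0.05 -0.44 0 0;0.05 -0.44 0 0;0.05 -0.44 0 0",
)

```text
clock: 1.98
tool_pos: [0.5318, -0.0832, 0.2389]
eef_rot: [0.986, 0.167, -0.0, 0.001]
contact_force: [0.6, -0.8, -0.2]
opening: 1.001
finger_force: 0.0
```

```bash
python3 -c "
from h import *
wrist('wmid')"
```

```text
wmid 1.9833 [ 0.5318 -0.0832  0.2389] [[0.944, 0.33, -0.0], [0.33, -0.944, -0.002], [-0.001, 0.002, -1.0]]
```

send_rows(
  rows="0.32 -0.96 0 0;0.32 -0.96 0 0;0.32 -0.96 0 0;0.32 -0.96 0 0;0.32 -0.96 0 0;0.32 -0.96 0 0;0.32 -0.96 0 0;0.32 -0.96 0 0;0.32 -0.96 0 0;0.32 -0.96 0 0",
)

```text
clock: 2.87
tool_pos: [0.5283, 0.2205, 0.2384]
eef_rot: [0.986, 0.167, 0.0, 0.001]
contact_force: [-0.4, -1.3, 1.0]
opening: 1.001
finger_force: 0.0
```

```bash
python3 -c "
from h import *
wrist('wst1')"
```

```text
wst1 2.8667 [0.5283 0.2205 0.2384] [[0.944, 0.33, 0.0], [0.33, -0.944, -0.002], [-0.0, 0.002, -1.0]]
```

View pics/wst1.png

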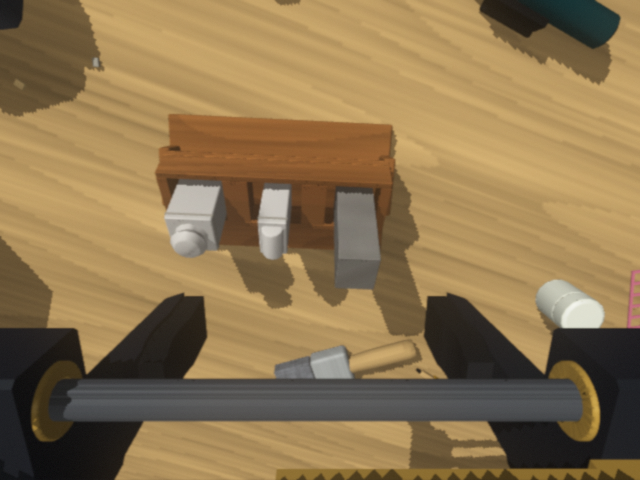

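Left to right: square seal with its knob at (188,241), oblong with its ridge end at (272,240), and blank at (357,240). The oblong's 22 mm side lies along the stand's y. A second stand view, then the measurements.

send_rows(
  rows="-0.1 -0.2 0 0;-0.1 -0.2 0 0;-0.1 -0.2 0 0;-0.1 -0.2 0 0;-0.1 -0.2 0 0",
)

```text
clock: 3.33
tool_pos: [0.4805, 0.2663, 0.2388]
eef_rot: [0.986, 0.166, 0.0, 0.001]
contact_force: [-0.8, 0.2, -0.5]
opening: 0.996
finger_force: 0.0
```

```bash
cat > m.py <<'E'
from h import *
def tri(obs):
    A=np.zeros((3,3));b=np.zeros(3)
    for c,u,v in obs:
        o,r=ray(c,u,v); r=r/np.linalg.norm(r); M=np.eye(3)-np.outer(r,r); A+=M;b+=M@o
    X=np.linalg.solve(A,b); return X
def masks(p):
    h=cv2.cvtColor(p,cv2.COLOR_RGB2HSV).astype(int); H,S,V=h[...,0],h[...,1],h[...,2]
    g=((S<45)&(V>90)).astype(np.uint8)          # stone / porcelain
    w=((H<14)&(S>100)&(V>25)).astype(np.uint8)         # reddish / dark wood
    return g,w
def comps(m,amin=300):
    m=cv2.morphologyEx(m,cv2.MORPH_OPEN,np.ones((3,3),np.uint8)); m=m.astype(np.uint8)
    n,l,s,ct=cv2.connectedComponentsWithStats(m)
    return [(i,s[i],ct[i],l==i) for i in range(1,n) if s[i,4]>amin]
E
python3 - <<'E'
from m import *
wrist('wst2')
for f in('wst1','wst2','wmid','wcase'):
    p,d,c=load(f); P=cloud(d,c); g,w=masks(p)
    print(f)
    for nm,m in(('g',g),('w',w)):
        for i,s,ct,l in comps(m):
            if s[1]+s[3]>335 or l[:330].sum()<300: continue
            q=P[l&(d>0)]; print(nm,s.tolist(),ct.round(1),'med',np.median(q,0).round(3),'zmax',np.percentile(q[:,2],99).round(4))
E
```

```text
wst2 3.3333 [0.4805 0.2663 0.2388] [[0.945, 0.328, 0.001], [0.328, -0.945, -0.002], [0.0, 0.002, -1.0]]
wst1
g [165, 180, 56, 77, 3259] [192.5 217.3] med [0.5   0.31  0.083] zmax 0.0976
g [258, 184, 33, 75, 2020] [273.6 219.8] med [0.518 0.25  0.082] zmax 0.0947
g [336, 192, 44, 96, 3751] [356.1 240.5] med [0.528 0.188 0.101] zmax 0.1165
g [536, 280, 68, 49, 2361] [569. 306.] med [ 0.518 -0.032  0.046] zmax 0.3077
w [222, 179, 29, 23, 423] [236.3 190.6] med [0.524 0.287 0.057] zmax 0.0627
w [295, 184, 32, 23, 394] [311.8 194.8] med [0.542 0.228 0.057] zmax 0.0623
wst2
g [241, 142, 52, 78, 3418] [266.5 179.3] med [0.498 0.311 0.083] zmax 0.0976
g [332, 145, 34, 78, 2212] [347.8 182.4] med [0.516 0.252 0.082] zmax 0.095
g [411, 155, 57, 96, 3903] [438.1 203.4] med [0.526 0.187 0.102] zmax 0.1164
g [599, 251, 41, 54, 1545] [622.1 274. ] med [ 0.512 -0.028  0.028] zmax 0.0519
w [374, 146, 27, 24, 399] [386.  157.1] med [0.541 0.228 0.057] zmax 0.0624
wmid
g [243, 185, 48, 52, 1928] [267.5 211. ] med [ 0.518 -0.045  0.052] zmax 0.0536
g [0, 262, 67, 57, 2501] [ 29.7 291. ] med [0.356 0.153 0.019] zmax 0.0218
w [529, 0, 111, 96, 7797] [587.8  42.5] med [ 0.717 -0.228  0.062] zmax 0.0637
w [388, 179, 137, 83, 8747] [456.9 218.8] med [ 0.56  -0.216  0.007] zmax 0.0272
wcase
g [87, 169, 67, 52, 2584] [119.8 193.9] med [ 0.519 -0.051  0.051] zmax 0.0536
w [362, 0, 180, 76, 8133] [437.2  26. ] med [ 0.719 -0.243  0.062] zmax 0.0638
w [248, 164, 139, 83, 8696] [318.  204.6] med [ 0.558 -0.214  0.007] zmax 0.0274
w [611, 273, 29, 56, 891] [629.4 309. ] med [ 0.561 -0.55   0.009] zmax 0.3079
```

```bash
python3 - <<'E'
from m import *
for f in('wmid','wcase','wst1','wst2'):
    p,d,c=load(f); P=cloud(d,c); g,w=masks(p); ok=d>0; v=np.mgrid[:480,:640][0]<330
    if f in('wmid','wcase'):
        q=P[(g>0)&ok&(P[...,2]>.049)&(P[...,2]<.056)&(abs(P[...,0]-.515)<.04)&(abs(P[...,1]+.045)<.05)]
        (x,y),r=cv2.minEnclosingCircle(q[:,:2].astype(np.float32)); print(f,'jar',q.mean(0).round(4),'circ',round(x,4),round(y,4),round(r,4))
        m=ok&v&(P[...,2]>.019)&(P[...,2]<.034)&(abs(P[...,0]-.56)<.075)&(abs(P[...,1]+.213)<.085)
        q=P[m]; rect=cv2.minAreaRect((q[:,:2]*1000).astype(np.float32)); print('case',rect,np.median(q[:,2]).round(4),len(q))
    else:
        h=cv2.cvtColor(p,cv2.COLOR_RGB2HSV)
        m=ok&v&(h[...,1]>100)&(h[...,0]<14)&(abs(P[...,0]-.54)<.12)&(abs(P[...,1]-.245)<.14)
        q=P[m&(P[...,2]>.0605)&(P[...,2]<.07)]
        l=cv2.fitLine((q[:,:2]*1000).astype(np.float32),cv2.DIST_HUBER,0,.01,.01).ravel(); psi=np.arctan2(l[1],l[0])
        psi=(psi if psi>0 else psi+np.pi)-np.pi/2
        print(f,'stand yaw deg',np.degrees(psi).round(2),'zmax',np.percentile(q[:,2],99))
        q=P[m&(P[...,2]>.006)]; print(' rect',cv2.minAreaRect((q[:,:2]*1000).astype(np.float32)))
        for i,s,ct,l in comps(g):
            if s[1]+s[3]>335: continue
            a=P[l&ok]
            if a[:,1].mean()<.1: continue
            C,S=np.cos(psi),np.sin(psi); sx=a[:,0]*C+a[:,1]*S; sy=-a[:,0]*S+a[:,1]*C
            b=np.percentile(sy,[2,98]); 
            # along lean axis t=( -sin30, cos30) in (sx,z); n = perpendicular
            t=-.5*sx+.866*a[:,2]; n=.866*sx+.5*a[:,2]
            print('  sy',b.round(4),'mid',b.mean().round(4),'t max',np.percentile(t,99).round(4),'n 1/50/99',np.percentile(n,[1,50,99]).round(4))
            # dominating lean: fit plane of upper (+x) face
            k=n>np.percentile(n,99)-.004; A=np.polyfit(sx[k],a[k,2],1); print('   face slope deg',np.degrees(np.arctan(A[0])).round(1))
E
```

```text
wmid jar [ 0.5148 -0.0455  0.0518] circ 0.5142 -0.0454 0.0201
case ((559.650634765625, -212.84576416015625), (57.9382438659668, 119.03791046142578), 28.25458526611328) 0.0257 3013
wcase jar [ 0.5151 -0.0466  0.0519] circ 0.5144 -0.0459 0.0201
case ((559.5938110351562, -212.62646484375), (57.58772277832031, 118.26007080078125), 28.115039825439453) 0.0259 2848
wst1 stand yaw deg 16.65 zmax 0.06558276295575394
 rect ((527.3400268554688, 254.19985961914062), (113.69837188720703, 194.11004638671875), 18.862045288085938)
  sy [0.1383 0.1724] mid 0.1554 t max -0.1901 n 1/50/99 [0.5059 0.5353 0.5372]
   face slope deg -59.2
  sy [0.0818 0.1032] mid 0.0925 t max -0.1959 n 1/50/99 [0.5001 0.5352 0.537 ]
   face slope deg -59.1
  sy [0.0145 0.0427] mid 0.0286 t max -0.1738 n 1/50/99 [0.5035 0.5355 0.5369]
   face slope deg -59.7
wst2 stand yaw deg 16.51 zmax 0.06558610015194372
 rect ((528.3081665039062, 256.1313171386719), (113.80390930175781, 187.40748596191406), 16.684328079223633)
  sy [0.1399 0.1742] mid 0.157 t max -0.1898 n 1/50/99 [0.5053 0.5346 0.5366]
   face slope deg -59.0
  sy [0.084  0.1047] mid 0.0944 t max -0.1958 n 1/50/99 [0.5029 0.5334 0.5366]
   face slope deg -59.0
  sy [0.016 0.044] mid 0.03 t max -0.1737 n 1/50/99 [0.5026 0.5353 0.5367]
   face slope deg -59.6
```

Depth agrees with the given sizes:
- Jar top is at 52 mm, the case rim at 26 mm, and pieces lean 30-31°, 64 mm apart.
- Stand yaw is 16.6°; case yaw is 28.2°, centred at (0.5596, -0.2127).
- Jar is at (0.5147, -0.0457).

Next I'll grasp the square seal about 49 mm up its body.

```bash
cat >> h.py <<'E'
def plan(*tg):
    """each target: x y z yawdeg(of tool x; half-turn free) -> normalised shift/turn from the previous one"""
    s=sensors.get_state(); p=np.array(s['tool_pos']); M=R.from_quat(s['eef_rot']).as_matrix(); y=np.degrees(np.arctan2(M[1,0],M[0,0]))
    print('now',s['clock'],p.round(4),round(y,2),'F',np.round(s['contact_force'],1),'open',np.round(s['opening']*88,1),'grip',s['finger_force'])
    for x in tg:
        c,q=np.cos(np.radians(y)),np.sin(np.radians(y)); d=np.array(x[:3])-p
        dy=x[3]-y
        print(x,'->',np.round([(c*d[0]+q*d[1])/.3,(q*d[0]-c*d[1])/.3,-d[2]/.3,-dy/360],4),'rows>=',np.ceil(max(np.linalg.norm(d)/.0417,abs(dy)/7.16)))
        p=np.array(x[:3]); y=x[3]
def st(sx,sy):
    C,S=np.cos(np.radians(16.6)),np.sin(np.radians(16.6)); return C*sx-S*sy,S*sx+C*sy
E
python3 -c "
from h import *
x,y=st(.5582,.1562); plan((x,y,.15,16.6),(x,y,.0525,16.6))"
```

```text
now 3.3833 [0.4807 0.2664 0.2388] 19.14 F [-0.7  0.3 -0.9] open 88.1 grip 0.0
(np.float64(0.49031113807778054), np.float64(0.3091612328169101), 0.15, 16.6) -> [ 0.0771 -0.1242  0.296   0.007 ] rows>= 3.0
(np.float64(0.49031113807778054), np.float64(0.3091612328169101), 0.0525, 16.6) -> [ 0.     0.     0.325 -0.   ] rows>= 3.0
```

send_rows(
  rows="0.077 -0.124 0.15 0.007;0.077 -0.124 0.296 0.007;0.077 -0.124 0.296 0.007;0.077 -0.124 0.296 0.007;0.077 -0.124 0.296 0.007;0.077 -0.124 0.296 0.007;0.077 -0.124 0.296 0.007",
  jaw=-0.14,
)

```text
clock: 3.97
tool_pos: [0.49, 0.3114, 0.1517]
eef_rot: [0.989, 0.146, 0.002, -0.0]
contact_force: [0.8, 0.2, 0.6]
opening: 0.571
finger_force: 0.0
```

```bash
python3 -c "
from h import *
x,y=st(.5582,.1562); plan((x,y,.0525,16.6))"
```

```text
now 3.9667 [0.49   0.3114 0.1517] 16.77 F [0.8 0.2 0.6] open 50.3 grip 0.0
(np.float64(0.49031113807778054), np.float64(0.3091612328169101), 0.0525, 16.6) -> [-0.0011  0.0075  0.3306  0.0005] rows>= 3.0
```

send_rows(
  rows="0 0.005 0.1 0;0 0.005 0.2 0;0 0.005 0.26 0;0 0.005 0.3 0;0 0.005 0.33 0;0 0.005 0.33 0;0 0.005 0.33 0",
)

```text
clock: 4.55
tool_pos: [0.4894, 0.311, 0.0517]
eef_rot: [0.989, 0.147, 0.001, -0.0]
contact_force: [0.7, -0.2, -0.2]
opening: 0.57
finger_force: 0.0
```

send_rows(
  rows="0 0 0 0;0 0 0 0;0 0 0 0;0 0 0 0;0 0 0 0;0 0 0 0;0 0 0 0;0 0 0 0",
  jaw=1,
  force=15,
)

```text
clock: 5.22
tool_pos: [0.4896, 0.3108, 0.052]
eef_rot: [0.989, 0.147, 0.001, -0.0]
contact_force: [0.2, -0.8, 6.1]
opening: 0.406
finger_force: 15.0
```

```bash
python3 -c "
from h import *
x,y=st(.5582,.1562); plan((x,y,.0525,16.6))"
```

```text
now 5.2167 [0.4896 0.3108 0.052 ] 16.87 F [ 0.2 -0.8  6.1] open 35.7 grip 14.983551003970206
(np.float64(0.49031113807778054), np.float64(0.3091612328169101), 0.0525, 16.6) -> [ 0.0006  0.006  -0.0016  0.0007] rows>= 1.0
```

send_rows(
  rows="-0.02 0 -0.034 0;-0.04 0 -0.068 0;-0.06 0 -0.102 0;-0.08 0 -0.136 0;-0.1 0 -0.17 0;-0.12 0 -0.204 0;-0.12 0 -0.34 0;-0.12 0 -0.34 0;-0.12 0 -0.34 0",
)

```text
clock: 5.97
tool_pos: [0.4549, 0.3011, 0.1553]
eef_rot: [0.989, 0.147, 0.002, -0.001]
contact_force: [-0.1, -0.3, -2.0]
opening: 0.404
finger_force: 15.0
```

```bash
python3 -c "
from h import *
plan((.48,.06,.154,16.6),(.48,.06,.04,16.6)); wrist('wheld')"
```

```text
now 5.9667 [0.4549 0.3011 0.1553] 16.9 F [-0.1 -0.3 -2. ] open 35.5 grip 14.984858612297103
(0.48, 0.06, 0.154, 16.6) -> [-0.1535  0.7932  0.0042  0.0008] rows>= 6.0
(0.48, 0.06, 0.04, 16.6) -> [ 0.    0.    0.38 -0.  ] rows>= 3.0
wheld 5.9667 [0.4549 0.3011 0.1553] [[0.957, 0.291, 0.003], [0.291, -0.957, 0.003], [0.004, -0.002, -1.0]]
```

View pics/wheld.png

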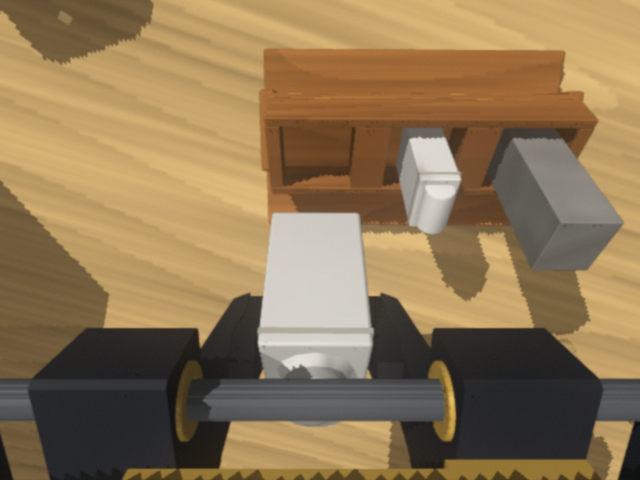

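Square seal is held, still leaning (face at (315,270)). The well is empty, and the oblong and blank haven't moved. I'll take it to clear bench and turn it upright on its lower edge.

send_rows(
  rows="-0.15 0.1 -0.1 0.001;-0.154 0.25 -0.1 0.001;-0.154 0.793 -0.1 0.001;-0.154 0.793 -0.1 0.001;-0.154 0.793 -0.1 0.001;-0.154 0.793 -0.1 0.001;-0.154 0.793 -0.1 0.001;-0.154 0.793 -0.1 0.001;-0.154 0.793 0.1 0.001;-0.154 0.793 0.3 0.001",
)

```text
clock: 6.85
tool_pos: [0.4808, 0.0605, 0.0998]
eef_rot: [0.99, 0.144, 0.003, -0.001]
contact_force: [1.4, 0.6, -2.1]
opening: 0.404
finger_force: 15.0
```

```bash
python3 -c "
from h import *
plan((.48,.06,.035,16.6))"
```

```text
now 6.85 [0.4808 0.0605 0.0998] 16.54 F [ 1.4  0.6 -2.1] open 35.6 grip 14.984828762244433
(0.48, 0.06, 0.035, 16.6) -> [-3.100e-03  1.000e-03  2.159e-01 -2.000e-04] rows>= 2.0
```

send_rows(
  rows="0 0 0.1 0;0 0 0.18 0;0 0 0.21 0;0 0 0.22 0;0 0 0.225 0;0 0 0.23 0;0 0 0.233 0;0 0 0.233 0",
)

```text
clock: 7.52
tool_pos: [0.4772, 0.0607, 0.0316]
eef_rot: [0.989, 0.145, -0.001, -0.0]
contact_force: [-4.6, 0.4, 13.7]
opening: 0.408
finger_force: 15.0
```

send_rows(
  rows="0.01 0 -0.001 0;0.02 0 -0.002 0;0.03 0 -0.002 0;0.04 0 -0.002 0;0.05 0 -0.001 0;0.06 0 0.001 0;0.07 0 0.003 0;0.08 0 0.006 0;0.088 0 0.009 0;0.088 0 0.009 0",
)

```text
clock: 8.35
tool_pos: [0.5036, 0.0676, 0.0278]
eef_rot: [0.99, 0.144, -0.001, -0.0]
contact_force: [-4.9, 2.3, 11.4]
opening: 0.405
finger_force: 15.0
```

```bash
cat >> h.py <<'E'
def tilt(f,lo=.03):
    p,d,c=wrist(f); s=sensors.get_state(); M=R.from_quat(s['eef_rot']).as_matrix()
    P=(cloud(d,c)-s['tool_pos'])@M; h=cv2.cvtColor(p,cv2.COLOR_RGB2HSV)
    k=(d>0)&(h[...,1]<45)&(h[...,2]>90)&(abs(P[...,1])<.009)&(P[...,0]>-.03)&(P[...,0]<.07)&(abs(P[...,2])<.09)
    k[375:]=False
    q=P[k]; z=q[:,2]
    for a in np.arange(-.05,.07,.01):
        b=(z>a)&(z<a+.01)
        if b.sum()>5: print('toolz',round(a+.005,3),'x max/med',np.percentile(q[b,0],90).round(4),np.median(q[b,0]).round(4),b.sum())
E
python3 -c "
from h import *
plan(); tilt('wup1')"
```

```text
now 8.35 [0.5036 0.0676 0.0278] 16.59 F [-4.9  2.3 11.4] open 35.7 grip 14.99934571213089
wup1 8.35 [0.5036 0.0676 0.0278] [[0.958, 0.286, -0.002], [0.286, -0.958, 0.0], [-0.002, -0.001, -1.0]]
toolz -0.045 x max/med 0.0145 0.0114 2347
toolz -0.035 x max/med 0.0195 0.0155 1830
toolz -0.025 x max/med 0.0203 0.0199 716
toolz -0.015 x max/med 0.0202 0.0199 581
toolz -0.005 x max/med 0.0201 0.0198 484
toolz 0.005 x max/med 0.0202 0.0199 403
toolz 0.015 x max/med 0.0201 0.0198 338
toolz 0.025 x max/med 0.0201 0.0198 173
```

The depth slices show the front face vertical at tool x = 19.9 mm, so the seal stands upright in the grip. Now to the case, with the fingers across the case's short side.

```bash
cat >> h.py <<'E'
def cs(x,y):
    C,S=np.cos(np.radians(28.2)),np.sin(np.radians(28.2)); return .5596+C*x-S*y,-.2127+S*x+C*y
E
python3 -c "
from h import *
print(sensors.get_state()['q'])
plan((.5036,.0676,.125,16.6),(*cs(0,.0355),.125,-61.8))"
```

```text
[-0.19669352  0.90798364 -0.044743    2.05047689  0.18572328  0.18813517
 -1.68792713]
now 8.4 [0.5036 0.0676 0.0278] 16.6 F [-4.1  1.7 11.2] open 35.4 grip 14.999259919859469
(0.5036, 0.0676, 0.125, 16.6) -> [ 1.000e-04  0.000e+00 -3.241e-01 -0.000e+00] rows>= 3.0
(np.float64(0.5428244478471486), np.float64(-0.18141372745169276), 0.125, -61.8) -> [-0.1118  0.8328 -0.      0.2178] rows>= 11.0
```

send_rows(
  rows="0 0 -0.1 0;0 0 -0.2 0;0 0 -0.324 0;0 0 -0.324 0",
)

```text
clock: 8.73
tool_pos: [0.5088, 0.0675, 0.1294]
eef_rot: [0.99, 0.143, 0.006, -0.0]
contact_force: [-0.0, -0.2, -1.1]
opening: 0.405
finger_force: 15.0
```

send_rows(
  rows="-0.112 0.833 0 0.15;-0.112 0.833 0 0.15;-0.112 0.833 0 0.15;-0.112 0.833 0 0.15;-0.112 0.833 0 0.15;-0.112 0.833 0 0.15;-0.112 0.833 0 0.15;-0.112 0.833 0 0.15;-0.112 0.833 0 0.218;-0.112 0.833 0 0.218",
)

```text
clock: 9.57
tool_pos: [0.5437, -0.1829, 0.1235]
eef_rot: [0.898, -0.44, 0.0, 0.0]
contact_force: [0.4, -0.3, -1.9]
opening: 0.406
finger_force: 15.0
```

```bash
python3 -c "
from h import *
plan((*cs(0,.0355),.075,-61.8))"
```

```text
now 9.5667 [ 0.5437 -0.1829  0.1235] -52.18 F [ 0.4 -0.3 -1.9] open 35.7 grip 14.992189931217581
(np.float64(0.5428244478471486), np.float64(-0.18141372745169276), 0.075, -61.8) -> [-0.0058 -0.0007  0.1616  0.0267] rows>= 2.0
```

send_rows(
  rows="-0.006 -0.001 0.03 0.015;-0.006 -0.001 0.1 0.027;-0.006 -0.001 0.162 0.027;-0.006 -0.001 0.162 0.027;-0.006 -0.001 0.162 0.027;-0.006 -0.001 0.162 0.027",
)

```text
clock: 10.07
tool_pos: [0.5431, -0.1811, 0.076]
eef_rot: [0.859, -0.511, 0.001, 0.0]
contact_force: [-0.6, 0.1, -0.7]
opening: 0.407
finger_force: 15.0
```

```bash
python3 -c "
from h import *
plan((*cs(0,.0355),.034,-61.8)); tilt('wover')"
```

```text
now 10.0667 [ 0.5431 -0.1811  0.076 ] -61.5 F [-0.6  0.1 -0.7] open 35.8 grip 14.999226416694
(np.float64(0.5428244478471486), np.float64(-0.18141372745169276), 0.034, -61.8) -> [0.0003 0.0013 0.14   0.0008] rows>= 2.0
wover 10.0667 [ 0.5431 -0.1811  0.076 ] [[0.477, -0.879, 0.001], [-0.879, -0.477, -0.001], [0.001, -0.001, -1.0]]
toolz -0.045 x max/med 0.0144 0.0113 2352
toolz -0.035 x max/med 0.0194 0.0153 1797
toolz -0.025 x max/med 0.0202 0.0198 731
toolz -0.015 x max/med 0.0201 0.0198 588
toolz -0.005 x max/med 0.0201 0.0197 479
toolz 0.005 x max/med 0.02 0.0197 399
toolz 0.015 x max/med 0.02 0.0197 337
toolz 0.025 x max/med 0.0199 0.0197 184
```

View pics/wover.png

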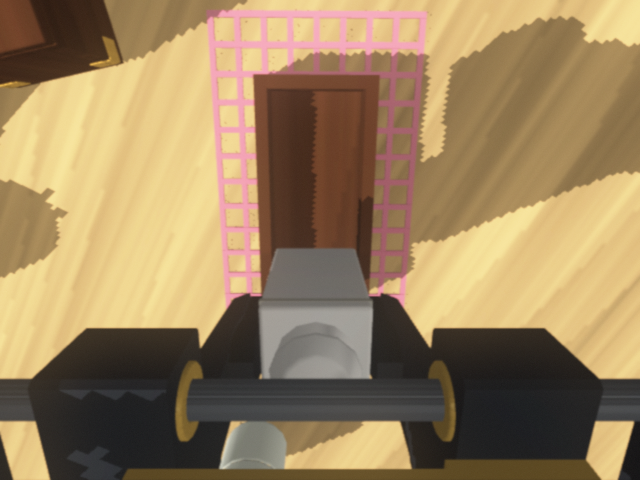

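The case lies square below the held seal: rim corners at (255,75) and (379,75). I'll check centring from this view before lowering.

```bash
cat >> h.py <<'E'
def rim(f):
    """case rim in the tool frame (far end edge, long walls), from a stored wrist view"""
    p,d,c=load(f); s=sensors.get_state(); M=R.from_quat(s['eef_rot']).as_matrix(); W=cloud(d,c); P=(W-s['tool_pos'])@M
    h=cv2.cvtColor(p,cv2.COLOR_RGB2HSV)
    k=(d>0)&(h[...,1]>70)&(W[...,2]>.022)&(W[...,2]<.030)&(abs(P[...,1])<.045)&(P[...,0]>.02)&(P[...,0]<.14); k[300:]=False
    q=P[k]; r=q[(q[:,0]<np.percentile(q[:,0],99)-.015)]
    print('far end x',np.percentile(q[:,0],99).round(4),'walls y out',np.percentile(r[:,1],[1,99]).round(4),'inner',r[r[:,1]<0,1].max().round(4),r[r[:,1]>0,1].min().round(4), 'slope', [np.degrees(np.arctan(np.polyfit(t[:,0],t[:,1],1)[0])).round(2) for t in (r[r[:,1]<0],r[r[:,1]>0])])
E
python3 -c "
from h import *
rim('wover')"
```

```text
far end x 0.0938 walls y out [-0.0276  0.0292] inner -0.0214 0.023 slope [np.float64(0.31), np.float64(0.38)]
```

send_rows(
  rows="0 0.002 0.04 0.001;0 0.002 0.08 0.001;0 0.002 0.1 0.001;0 0.002 0.115 0.001;0 0.002 0.125 0.001;0 0.002 0.131 0.001;0 0.002 0.136 0.001;0 0.002 0.14 0.001;0 0.002 0.142 0.001;0 0.002 0.142 0.001",
)

```text
clock: 10.95
tool_pos: [0.5421, -0.1811, 0.0338]
eef_rot: [0.858, -0.514, 0.0, -0.0]
contact_force: [-1.0, 0.3, 3.8]
opening: 0.405
finger_force: 15.0
```

send_rows(
  rows="0 0 0 0;0 0 0 0;0 0 0 0;0 0 0 0",
  jaw=-0.3,
)

```text
clock: 11.28
tool_pos: [0.5422, -0.1811, 0.033]
eef_rot: [0.858, -0.514, 0.0, -0.0]
contact_force: [-0.6, 0.4, -0.5]
opening: 0.647
finger_force: 0.0
```

send_rows(
  rows="0 0 -0.05 0;0 0 -0.15 0;0 0 -0.5 0;0 0 -0.5 0;0 0 -0.5 0;0 0 -0.5 0;0 0 -0.5 0",
)

```text
clock: 11.87
tool_pos: [0.5427, -0.1812, 0.1842]
eef_rot: [0.858, -0.514, 0.001, -0.0]
contact_force: [-0.5, 0.5, -0.3]
opening: 0.647
finger_force: 0.0
```

```bash
python3 -c "
from h import *
x,y=st(.5827-.0276,.0935); print(x,y)
plan((.53,.03,.185,-20),(x,y,.18,16.6)); wrist('wrel')
p,d,c=load('wrel'); P=cloud(d,c); k=(d>0)&(P[...,2]>.03)&(P[...,2]<.09)&(abs(P[...,0]-.545)<.05)&(abs(P[...,1]+.18)<.05); k[330:]=False
q=P[k]; print(len(q), q.mean(0), q[:,2].max(), cv2.minAreaRect((q[:,:2]*1000).astype(np.float32)) if len(q) else 0)"
```

```text
0.5052529987332305 0.24818877345899076
now 11.8667 [ 0.5427 -0.1812  0.1842] -61.86 F [-0.5  0.5 -0.3] open 56.9 grip 0.0
(0.53, 0.03, 0.185, -20) -> [-0.6409 -0.2945 -0.0026 -0.1163] rows>= 6.0
(np.float64(0.5052529987332305), np.float64(0.24818877345899076), 0.18, 16.6) -> [-0.3263 -0.6552  0.0167 -0.1017] rows>= 6.0
wrel 11.8667 [ 0.5427 -0.1812  0.1842] [[0.472, -0.882, 0.003], [-0.882, -0.472, -0.001], [0.002, -0.002, -1.0]]
3182 [ 0.54482872 -0.18741886  0.06930608] 0.08407341244467412 ((542.5962524414062, -183.18850708007812), (36.26361846923828, 36.54557418823242), 28.469316482543945)
```

Square seal is seated: centre at case (-1, 34) mm, knob top at 84 mm, square to the case. Next, the oblong.

send_rows(
  rows="-0.641 -0.295 0 -0.116;-0.641 -0.295 0 -0.116;-0.641 -0.295 0 -0.116;-0.641 -0.295 0 -0.116;-0.641 -0.295 0 -0.116;-0.641 -0.295 0 -0.116;-0.641 -0.295 0 -0.116;-0.641 -0.295 0 -0.116",
  jaw=0.09,
)

```text
clock: 12.58
tool_pos: [0.5283, 0.0302, 0.1815]
eef_rot: [0.984, -0.175, -0.002, 0.001]
contact_force: [-0.2, -0.8, 0.7]
opening: 0.454
finger_force: 0.0
```

send_rows(
  rows="-0.326 -0.655 0.017 -0.102;-0.326 -0.655 0.017 -0.102;-0.326 -0.655 0.017 -0.102;-0.326 -0.655 0.017 -0.102;-0.326 -0.655 0.017 -0.102;-0.326 -0.655 0.017 -0.102;-0.326 -0.655 0.017 -0.102;-0.326 -0.655 0.017 -0.102;-0.326 -0.655 0.017 -0.102",
)

```text
clock: 13.33
tool_pos: [0.5058, 0.2447, 0.1772]
eef_rot: [0.99, 0.141, -0.001, 0.002]
contact_force: [0.3, -0.5, 0.0]
opening: 0.452
finger_force: 0.0
```

```bash
python3 -c "
from h import *
x,y=st(.5827-.0276,.0935)
plan((x,y,.0575,16.6)); wrist('wob')
p,d,c=load('wob'); P=cloud(d,c); C,S=np.cos(np.radians(16.6)),np.sin(np.radians(16.6))
g=cv2.cvtColor(p,cv2.COLOR_RGB2HSV); sx=P[...,0]*C+P[...,1]*S; sy=-P[...,0]*S+P[...,1]*C
for nm,a,b in(('ob',.07,.115),('bl',.005,.055)):
    k=(d>0)&(g[...,1]<45)&(g[...,2]>60)&(sy>a)&(sy<b)&(P[...,2]>.05)&(P[...,2]<.13); k[380:]=False
    z=P[...,2][k]; t=-.5*sx[k]+.866*z; n=.866*sx[k]+.5*z
    print(nm,k.sum(),'sy',np.percentile(sy[k],[2,98]).round(4),'zmax',np.percentile(z,99.8).round(4),'t',np.percentile(t,99).round(4),'n',np.percentile(n,[1,99]).round(4))
"
```

```text
now 13.3333 [0.5058 0.2447 0.1772] 16.25 F [ 0.3 -0.5  0. ] open 39.7 grip 0.0
(np.float64(0.5052529987332305), np.float64(0.24818877345899076), 0.0575, 16.6) -> [ 0.0014 -0.0118  0.3991 -0.001 ] rows>= 3.0
wob 13.3333 [0.5058 0.2447 0.1772] [[0.96, 0.28, -0.001], [0.28, -0.96, -0.003], [-0.002, 0.003, -1.0]]
ob 2959 sy [0.0828 0.1033] zmax 0.0955 t -0.1961 n [0.5063 0.5369]
bl 6789 sy [0.0149 0.0433] zmax 0.117 t -0.1739 n [0.503  0.5368]
```

send_rows(
  rows="0.001 -0.009 0.1 -0.001;0.001 -0.009 0.2 -0.001;0.001 -0.009 0.3 -0.001;0.001 -0.009 0.36 -0.001;0.001 -0.009 0.38 -0.001;0.001 -0.009 0.39 -0.001;0.001 -0.009 0.398 -0.001;0.001 -0.009 0.398 -0.001",
)

```text
clock: 14.05
tool_pos: [0.5055, 0.2507, 0.0592]
eef_rot: [0.989, 0.147, 0.001, -0.0]
contact_force: [0.0, -0.3, -0.2]
opening: 0.451
finger_force: 0.0
```

```bash
python3 -c "
from h import *
x,y=st(.5827-.0276,.0931)
plan((x,y,.0575,16.6))"
```

```text
now 14.05 [0.5055 0.2507 0.0592] 16.89 F [ 0.  -0.3 -0.2] open 39.7 grip 0.0
(np.float64(0.5053672740801924), np.float64(0.2478054444292047), 0.0575, 16.6) -> [-0.0033  0.0089  0.0058  0.0008] rows>= 1.0
```

send_rows(
  rows="-0.002 0.008 0.006 0.001;-0.002 0.008 0.006 0.001;-0.002 0.008 0.006 0.001",
)

```text
clock: 14.3
tool_pos: [0.5052, 0.2485, 0.0574]
eef_rot: [0.99, 0.144, 0.001, -0.0]
contact_force: [0.4, 0.3, 0.1]
opening: 0.457
finger_force: 0.0
```

send_rows(
  rows="0 0 0 0;0 0 0 0;0 0 0 0;0 0 0 0;0 0 0 0;0 0 0 0",
  jaw=1,
  force=15,
)

```text
clock: 14.8
tool_pos: [0.5048, 0.2486, 0.0568]
eef_rot: [0.99, 0.144, 0.0, 0.0]
contact_force: [-0.3, -0.4, 2.7]
opening: 0.254
finger_force: 14.9
```

send_rows(
  rows="-0.02 0 -0.034 0;-0.04 0 -0.068 0;-0.06 0 -0.102 0;-0.08 0 -0.136 0;-0.1 0 -0.17 0;-0.12 0 -0.204 0;-0.12 0 -0.44 0;-0.12 0 -0.44 0;-0.12 0 -0.44 0",
)

```text
clock: 15.55
tool_pos: [0.4727, 0.2398, 0.1944]
eef_rot: [0.99, 0.144, 0.005, -0.002]
contact_force: [-0.4, 0.2, -0.4]
opening: 0.25
finger_force: 14.9
```

```bash
python3 -c "
from h import *
plan((.46,.06,.18,16.6),(.46,.06,.06,16.6)); tilt('wobh')"
```

```text
now 15.55 [0.4727 0.2398 0.1944] 16.59 F [-0.4  0.2 -0.4] open 22.0 grip 14.907460045069456
(0.46, 0.06, 0.18, 16.6) -> [-0.2117  0.5624  0.0481 -0.    ] rows>= 5.0
(0.46, 0.06, 0.06, 16.6) -> [ 0.   0.   0.4 -0. ] rows>= 3.0
wobh 15.55 [0.4727 0.2398 0.1944] [[0.958, 0.286, 0.009], [0.286, -0.958, 0.005], [0.01, -0.002, -1.0]]
toolz -0.045 x max/med 0.0061 0.0048 179
toolz -0.035 x max/med 0.0155 0.0092 3021
toolz -0.025 x max/med 0.0215 0.019 1603
toolz -0.015 x max/med 0.0274 0.0249 1319
toolz -0.005 x max/med 0.0331 0.0308 1118
toolz 0.005 x max/med 0.0391 0.0366 969
toolz 0.015 x max/med 0.0429 0.0415 543
```

send_rows(
  rows="-0.212 0.562 0 0;-0.212 0.562 0 0;-0.212 0.562 0 0;-0.212 0.562 0 0;-0.212 0.562 0 0;-0.212 0.562 0.1 0;-0.212 0.562 0.2 0;-0.212 0.562 0.3 0;-0.212 0.562 0.4 0;-0.212 0.562 0.44 0",
)

```text
clock: 16.43
tool_pos: [0.455, 0.0583, 0.0533]
eef_rot: [0.989, 0.145, -0.003, 0.0]
contact_force: [0.2, 0.5, -0.8]
opening: 0.248
finger_force: 14.9
```

```bash
python3 -c "
from h import *
plan((.46,.06,.0355,16.6))"
```

```text
now 16.4333 [0.455  0.0583 0.0533] 16.64 F [ 0.2  0.5 -0.8] open 21.8 grip 14.90741154178977
(0.46, 0.06, 0.0355, 16.6) -> [ 0.0176 -0.0007  0.0594  0.0001] rows>= 1.0
```

send_rows(
  rows="0 0 0.02 0;0 0 0.04 0;0 0 0.05 0;0 0 0.058 0;0 0 0.063 0;0 0 0.067 0;0 0 0.07 0;0 0 0.07 0",
)

```text
clock: 17.1
tool_pos: [0.4578, 0.0581, 0.0369]
eef_rot: [0.99, 0.144, 0.001, 0.0]
contact_force: [-1.8, -1.1, 8.3]
opening: 0.249
finger_force: 15.0
```

send_rows(
  rows="0.01 0 0.001 0;0.02 0 0 0;0.03 0 -0.001 0;0.04 0 -0.001 0;0.05 0 -0.001 0;0.06 0 0 0;0.07 0 0.001 0;0.08 0 0.003 0;0.09 0 0.005 0;0.1 0 0.008 0",
)

```text
clock: 17.93
tool_pos: [0.485, 0.0663, 0.0339]
eef_rot: [0.99, 0.144, -0.001, 0.001]
contact_force: [-8.0, -1.7, 20.0]
opening: 0.247
finger_force: 15.0
```

```bash
python3 -c "
from h import *
plan(); tilt('wup2')"
```

```text
now 17.9333 [0.485  0.0663 0.0339] 16.58 F [-8.  -1.7 20. ] open 21.7 grip 14.999928226461634
wup2 17.9333 [0.485  0.0663 0.0339] [[0.958, 0.285, -0.003], [0.285, -0.958, -0.002], [-0.003, 0.001, -1.0]]
toolz -0.035 x max/med 0.0158 0.0084 2937
toolz -0.025 x max/med 0.0202 0.0176 1623
toolz -0.015 x max/med 0.0203 0.02 560
toolz -0.005 x max/med 0.0203 0.02 472
toolz 0.005 x max/med 0.0202 0.0199 390
toolz 0.015 x max/med 0.0201 0.0198 331
toolz 0.025 x max/med 0.02 0.0198 283
toolz 0.035 x max/med 0.0199 0.0197 36
```

The oblong is upright (face vertical within 0.3°). I'll set it free on the bench and regrasp it across its 36 mm faces.

send_rows(
  rows="0 0 -0.004 0;0 0 -0.005 0;0 0 -0.005 0",
)

```text
clock: 18.23
tool_pos: [0.4873, 0.0678, 0.0347]
eef_rot: [0.989, 0.145, 0.001, -0.0]
contact_force: [0.1, -0.4, -1.2]
opening: 0.25
finger_force: 15.0
```

send_rows(
  rows="0 0 0 0;0 0 0 0;0 0 0 0;0 0 0 0;0 0 -0.03 0;0 0 -0.1 0;0 0 -0.2 0;0 0 -0.25 0;0 0 -0.25 0;0 0 -0.25 0",
  jaw=0,
)

```text
clock: 19.07
tool_pos: [0.4869, 0.0672, 0.1108]
eef_rot: [0.99, 0.144, 0.001, -0.0]
contact_force: [0.5, 0.2, 0.1]
opening: 0.499
finger_force: 0.0
```

```bash
python3 -c "
from h import *
plan((.4868,.0668,.11,-73.4)); wrist('wfree')
p,d,c=load('wfree'); P=cloud(d,c); g=cv2.cvtColor(p,cv2.COLOR_RGB2HSV)
k=(d>0)&(g[...,1]<45)&(g[...,2]>60)&(P[...,2]>.015)&(P[...,2]<.08)&(abs(P[...,0]-.487)<.04)&(abs(P[...,1]-.067)<.035); k[330:]=False
q=P[k]; print(len(q),q[:,2].max(),cv2.minAreaRect((q[:,:2]*1000).astype(np.float32)))"
```

```text
now 19.0667 [0.4869 0.0672 0.1108] 16.6 F [0.5 0.2 0.1] open 43.9 grip 0.0
(0.4868, 0.0668, 0.11, -73.4) -> [-0.0006  0.0012  0.0028  0.25  ] rows>= 13.0
wfree 19.0667 [0.4869 0.0672 0.1108] [[0.958, 0.286, 0.002], [0.286, -0.958, 0.0], [0.002, 0.0, -1.0]]
3395 0.07191053333233716 ((488.99249267578125, 68.72797393798828), (36.809104919433594, 21.75922393798828), 16.548114776611328)
```

send_rows(
  rows="0.008 -0.001 0 0.19;0.008 -0.001 0 0.19;0.008 -0.001 0 0.19;0.008 -0.001 0 0.19;0.008 -0.001 0 0.19;0.008 -0.001 0 0.19;0.008 -0.001 0 0.19;0.008 -0.001 0 0.19;0.008 -0.001 0 0.19;0.008 -0.001 0 0.19",
  jaw=-0.3,
)

```text
clock: 19.95
tool_pos: [0.4876, 0.068, 0.1085]
eef_rot: [0.898, -0.439, -0.001, 0.001]
contact_force: [-0.3, -0.0, -0.5]
opening: 0.654
finger_force: 0.0
```

send_rows(
  rows="0 0 0 0.06;0 0 0 0.06;0 0 0 0.06;0 0 0 0.06;0 0 0 0.06;0 0 0 0.06",
)

```text
clock: 20.45
tool_pos: [0.4881, 0.068, 0.1092]
eef_rot: [0.803, -0.596, -0.0, 0.001]
contact_force: [-0.6, -0.0, 0.3]
opening: 0.652
finger_force: 0.0
```

```bash
python3 -c "
from h import *
plan((.489,.0684,.028,-73.4))"
```

```text
now 20.45 [0.4881 0.068  0.1092] -73.2 F [-0.6 -0.   0.3] open 57.3 grip 0.0
(0.489, 0.0684, 0.028, -73.4) -> [-2.000e-04 -3.300e-03  2.706e-01  5.000e-04] rows>= 2.0
```

send_rows(
  rows="0 -0.002 0.1 0;0 -0.002 0.18 0;0 -0.002 0.24 0;0 -0.002 0.27 0;0 -0.002 0.272 0;0 -0.002 0.272 0",
)

```text
clock: 20.95
tool_pos: [0.4889, 0.0681, 0.0281]
eef_rot: [0.802, -0.597, -0.0, 0.0]
contact_force: [-0.1, 0.4, 0.2]
opening: 0.652
finger_force: 0.0
```

send_rows(
  rows="0 0 0 0;0 0 0 0;0 0 0 0;0 0 0 0;0 0 0 0;0 0 0 0",
  jaw=1,
  force=15,
)

```text
clock: 21.45
tool_pos: [0.4896, 0.0684, 0.029]
eef_rot: [0.802, -0.598, 0.001, -0.001]
contact_force: [-0.4, 0.4, 7.0]
opening: 0.408
finger_force: 15.0
```

```bash
python3 -c "
from h import *
plan((.489,.0684,.125,-73.4),(*cs(0,.002),.125,-61.8)); tilt('wob2')"
```

```text
now 21.45 [0.4896 0.0684 0.029 ] -73.38 F [-0.4  0.4  7. ] open 35.9 grip 14.998284102184698
(0.489, 0.0684, 0.125, -73.4) -> [-0.0005  0.0018 -0.3202  0.    ] rows>= 3.0
(np.float64(0.5586548984702618), np.float64(-0.21093739309587), 0.125, -61.8) -> [ 0.9586  0.0435 -0.     -0.0322] rows>= 7.0
wob2 21.45 [0.4896 0.0684 0.029 ] [[0.286, -0.958, 0.001], [-0.958, -0.286, 0.0], [0.0, -0.001, -1.0]]
toolz -0.045 x max/med 0.0048 0.0034 534
toolz -0.035 x max/med 0.0099 0.0076 1998
toolz -0.025 x max/med 0.0111 0.0107 716
toolz -0.015 x max/med 0.0111 0.0107 639
toolz -0.005 x max/med 0.0111 0.0107 525
toolz 0.005 x max/med 0.011 0.0107 448
toolz 0.015 x max/med 0.011 0.0107 372
toolz 0.025 x max/med 0.011 0.0107 208
```

send_rows(
  rows="0 0 -0.05 0;0 0 -0.15 0;0 0 -0.29 0;0 0 -0.4 0;0 0 -0.4 0",
)

```text
clock: 21.92
tool_pos: [0.492, 0.0683, 0.1533]
eef_rot: [0.802, -0.598, 0.003, -0.003]
contact_force: [0.9, 0.6, -1.1]
opening: 0.406
finger_force: 15.0
```

send_rows(
  rows="0.959 0.044 0 -0.032;0.959 0.044 0 -0.032;0.959 0.044 0 -0.032;0.959 0.044 0 -0.032;0.959 0.044 0 -0.032;0.959 0.044 0 -0.032;0.959 0.044 0 -0.032;0.959 0.044 0 -0.032;0.959 0.044 0 -0.032;0.959 0.044 0 -0.032",
)

```text
clock: 22.75
tool_pos: [0.5579, -0.21, 0.1474]
eef_rot: [0.858, -0.514, -0.001, -0.0]
contact_force: [-0.2, -0.3, -1.2]
opening: 0.404
finger_force: 15.0
```

```bash
python3 -c "
from h import *
plan((*cs(0,.002),.075,-61.8)); wrist('wov2'); rim('wov2')"
```

```text
now 22.75 [ 0.5579 -0.21    0.1474] -61.86 F [-0.2 -0.3 -1.2] open 35.5 grip 14.998843912035227
(np.float64(0.5586548984702618), np.float64(-0.21093739309587), 0.075, -61.8) -> [ 3.900e-03 -8.000e-04  2.413e-01 -2.000e-04] rows>= 2.0
wov2 22.75 [ 0.5579 -0.21    0.1474] [[0.472, -0.882, -0.002], [-0.882, -0.472, 0.002], [-0.002, 0.001, -1.0]]
far end x 0.063 walls y out [-0.028   0.0288] inner -0.022 0.0228 slope [np.float64(0.21), np.float64(0.01)]
```

send_rows(
  rows="0.006 0.001 0.1 0;0.006 0.001 0.2 0;0.006 0.001 0.25 0;0.006 0.001 0.28 0;0.006 0.001 0.28 0;0.006 0.001 0.28 0",
)

```text
clock: 23.3
tool_pos: [0.5595, -0.2118, 0.0644]
eef_rot: [0.858, -0.513, -0.0, -0.0]
contact_force: [0.1, -0.2, -0.8]
opening: 0.407
finger_force: 15.0
```

```bash
python3 -c "
from h import *
plan((*cs(0,.002),.035,-61.8)); wrist('wov3'); rim('wov3')"
```

```text
now 23.3 [ 0.5595 -0.2118  0.0644] -61.79 F [ 0.1 -0.2 -0.8] open 35.8 grip 14.998719950672239
(np.float64(0.5586548984702618), np.float64(-0.21093739309587), 0.035, -61.8) -> [-0.0039  0.001   0.0979  0.    ] rows>= 1.0
wov3 23.3 [ 0.5595 -0.2118  0.0644] [[0.473, -0.881, -0.0], [-0.881, -0.473, 0.0], [-0.0, -0.0, -1.0]]
far end x 0.0588 walls y out [-0.0279  0.0288] inner -0.0219 0.0228 slope [np.float64(0.46), np.float64(-0.18)]
```

send_rows(
  rows="-0.005 0.001 0.03 0;-0.005 0.001 0.055 0;-0.005 0.001 0.07 0;-0.005 0.001 0.08 0;-0.005 0.001 0.087 0;-0.005 0.001 0.092 0;-0.005 0.001 0.096 0;-0.005 0.001 0.099 0;-0.005 0.001 0.1 0;-0.005 0.001 0.1 0",
)

```text
clock: 24.18
tool_pos: [0.5583, -0.2119, 0.035]
eef_rot: [0.858, -0.514, 0.0, -0.0]
contact_force: [-1.2, 1.0, 5.3]
opening: 0.402
finger_force: 15.0
```

send_rows(
  rows="0 0 0 0;0 0 0 0;0 0 0 0;0 0 0 0",
  jaw=-0.3,
)

```text
clock: 24.52
tool_pos: [0.5584, -0.2118, 0.0342]
eef_rot: [0.858, -0.514, 0.0, 0.0]
contact_force: [-0.2, 0.7, 0.3]
opening: 0.646
finger_force: 0.0
```

send_rows(
  rows="0 0 -0.05 0;0 0 -0.15 0;0 0 -0.4 0;0 0 -0.4 0;0 0 -0.4 0;0 0 -0.4 0",
)

```text
clock: 25.02
tool_pos: [0.5596, -0.2123, 0.1561]
eef_rot: [0.858, -0.514, 0.002, -0.0]
contact_force: [0.4, 0.9, -0.7]
opening: 0.655
finger_force: 0.0
```

```bash
python3 -c "
from h import *
plan((.5147,-.0457,.15,-61.8)); wrist('wrel2')
p,d,c=load('wrel2'); P=cloud(d,c)
g=cv2.cvtColor(p,cv2.COLOR_RGB2HSV)
C,S=np.cos(np.radians(28.2)),np.sin(np.radians(28.2)); X=P[...,0]-.5596;Y=P[...,1]+.2127; a=X*C+Y*S; b=-X*S+Y*C
k=(d>0)&(g[...,1]<45)&(P[...,2]>.03)&(P[...,2]<.09)&(abs(a)<.03)&(b<.014)&(b>-.05); k[330:]=False
q=np.stack([a[k],b[k]],1); print(len(q),P[...,2][k].max(),cv2.minAreaRect((q*1000).astype(np.float32)))"
```

```text
now 25.0167 [ 0.5596 -0.2123  0.1561] -61.87 F [ 0.4  0.9 -0.7] open 57.6 grip 0.0
(0.5147, -0.0457, 0.15, -61.8) -> [-5.601e-01 -1.299e-01  2.050e-02 -2.000e-04] rows>= 5.0
wrel2 25.0167 [ 0.5596 -0.2123  0.1561] [[0.471, -0.882, 0.004], [-0.882, -0.471, -0.002], [0.003, -0.003, -1.0]]
2657 0.07833191783107885 ((-1.2294807434082031, 1.3139286041259766), (22.095989227294922, 35.507423400878906), 89.8969955444336)
```

send_rows(
  rows="-0.56 -0.13 0 0;-0.56 -0.13 0 0;-0.56 -0.13 0 0;-0.56 -0.13 0 0;-0.56 -0.13 0 0;-0.56 -0.13 0 0;-0.56 -0.13 0 0",
)

```text
clock: 25.65
tool_pos: [0.513, -0.0455, 0.1532]
eef_rot: [0.858, -0.514, -0.001, 0.001]
contact_force: [0.5, -0.6, -0.2]
opening: 0.65
finger_force: 0.0
```

```bash
python3 -c "
from h import *
plan((.5147,-.0457,.025,-61.8)); wrist('wjar')
p,d,c=load('wjar'); P=cloud(d,c); g=cv2.cvtColor(p,cv2.COLOR_RGB2HSV)
k=(d>0)&(g[...,1]<45)&(P[...,2]>.048)&(P[...,2]<.058)&(abs(P[...,0]-.515)<.04)&(abs(P[...,1]+.046)<.04); k[330:]=False
q=P[k]; print(len(q),cv2.minEnclosingCircle(q[:,:2].astype(np.float32)))"
```

```text
now 25.65 [ 0.513  -0.0455  0.1532] -61.83 F [ 0.5 -0.6 -0.2] open 57.2 grip 0.0
(0.5147, -0.0457, 0.025, -61.8) -> [ 3.300e-03 -4.700e-03  4.272e-01 -1.000e-04] rows>= 4.0
wjar 25.65 [ 0.513  -0.0455  0.1532] [[0.472, -0.882, -0.002], [-0.882, -0.472, -0.001], [-0.0, 0.002, -1.0]]
2776 ((0.5137131810188293, -0.04565245285630226), 0.020027123391628265)
```

send_rows(
  rows="0.002 -0.003 0.12 0;0.002 -0.003 0.24 0;0.002 -0.003 0.34 0;0.002 -0.003 0.4 0;0.002 -0.003 0.42 0;0.002 -0.003 0.425 0;0.002 -0.003 0.425 0",
)

```text
clock: 26.28
tool_pos: [0.5149, -0.0469, 0.0268]
eef_rot: [0.857, -0.515, 0.0, 0.0]
contact_force: [-0.5, -0.8, -0.1]
opening: 0.65
finger_force: 0.0
```

send_rows(
  rows="0 0 0 0;0 0 0 0;0 0 0 0;0 0 0 0;0 0 0 0;0 0 0 0",
  jaw=1,
  force=12,
)

```text
clock: 26.78
tool_pos: [0.5153, -0.0455, 0.0277]
eef_rot: [0.858, -0.514, 0.001, -0.0]
contact_force: [-0.4, -0.1, 7.0]
opening: 0.446
finger_force: 12.0
```

```bash
python3 -c "
from h import *
s=sensors.get_state()['tool_pos']
plan((s[0],s[1],.15,-61.8),(*cs(0,-.0315),.15,-61.8)); wrist('wjar2')
p,d,c=load('wjar2'); P=cloud(d,c); g=cv2.cvtColor(p,cv2.COLOR_RGB2HSV)
k=(d>0)&(g[...,1]<45)&(P[...,2]>.048)&(P[...,2]<.056)&(abs(P[...,0]-.515)<.04)&(abs(P[...,1]+.046)<.04); k[372:]=False
q=P[k]; M=R.from_quat(sensors.get_state()['eef_rot']).as_matrix(); t=(q-s)@M; print(len(q),'jar far edge tool x',t[:,0].max(),np.percentile(t[:,0],99.5))"
```

```text
now 26.7833 [ 0.5153 -0.0455  0.0277] -61.88 F [-0.4 -0.1  7. ] open 39.2 grip 12.006778733048122
(np.float64(0.5152528304409831), np.float64(-0.045464684536954035), 0.15, -61.8) -> [ 0.000e+00 -0.000e+00 -4.076e-01 -2.000e-04] rows>= 3.0
(np.float64(0.5744853490933752), np.float64(-0.24046105874004725), 0.15, -61.8) -> [ 0.6661  0.1331 -0.     -0.    ] rows>= 5.0
wjar2 26.7833 [ 0.5153 -0.0455  0.0277] [[0.471, -0.882, 0.002], [-0.882, -0.471, -0.0], [0.001, -0.002, -1.0]]
7870 jar far edge tool x 0.019499290940431697 0.018822691816677985
```

send_rows(
  rows="0 0 -0.05 0;0 0 -0.15 0;0 0 -0.27 0;0 0 -0.4 0;0 0 -0.4 0",
)

```text
clock: 27.25
tool_pos: [0.518, -0.0459, 0.1525]
eef_rot: [0.858, -0.514, 0.005, -0.002]
contact_force: [0.9, -0.4, -0.8]
opening: 0.441
finger_force: 12.0
```

send_rows(
  rows="0.667 0.133 0 0;0.667 0.133 0 0;0.667 0.133 0 0;0.667 0.133 0 0;0.667 0.133 0 0;0.667 0.133 0 0;0.667 0.133 0 0;0.667 0.133 0 0",
)

```text
clock: 27.92
tool_pos: [0.5731, -0.2394, 0.146]
eef_rot: [0.858, -0.514, -0.001, -0.0]
contact_force: [-0.3, 0.7, -1.3]
opening: 0.445
finger_force: 12.0
```

send_rows(
  rows="0 0 0.1 0;0 0 0.2 0;0 0 0.26 0;0 0 0.28 0;0 0 0.28 0",
)

```text
clock: 28.33
tool_pos: [0.5727, -0.2381, 0.0612]
eef_rot: [0.858, -0.513, -0.002, -0.0]
contact_force: [-0.2, -0.0, -0.4]
opening: 0.448
finger_force: 12.0
```

```bash
python3 -c "
from h import *
plan((*cs(0,-.0315),.034,-61.8)); wrist('wov4'); rim('wov4')"
```

```text
now 28.3333 [ 0.5727 -0.2381  0.0612] -61.75 F [-0.2 -0.  -0.4] open 39.4 grip 11.999436294136103
(np.float64(0.5744853490933752), np.float64(-0.24046105874004725), 0.034, -61.8) -> [ 0.0097 -0.0014  0.0907  0.0001] rows>= 1.0
wov4 28.3333 [ 0.5727 -0.2381  0.0612] [[0.473, -0.881, -0.003], [-0.881, -0.473, 0.002], [-0.004, 0.002, -1.0]]Traceback (most recent call last):
  File "<string>", line 3, in <module>
    plan((*cs(0,-.0315),.034,-61.8)); wrist('wov4'); rim('wov4')
                                                     ~~~^^^^^^^^
  File "h.py", line 53, in rim
    print('far end x',np.percentile(q[:,0],99).round(4),'walls y out',np.percentile(r[:,1],[1,99]).round(4),'inner',r[r[:,1]<0,1].max().round(4),r[r[:,1]>0,1].min().round(4), 'slope', [np.degrees(np.arctan(np.polyfit(t[:,0],t[:,1],1)[0])).round(2) for t in (r[r[:,1]<0],r[r[:,1]>0])])
                                                                      ~~~~~~~~~~~~~^^^^^^^^^^^^^^^
    return _quantile_unchecked(
        a, q, axis, out, overwrite_input, method, keepdims, weights)
    return _ureduce(a,
                    func=_quantile_ureduce_func,
    ...<5 lines>...
                    overwrite_input=overwrite_input,
                    method=method)
    r = func(a, **kwargs)
    result = _quantile(arr,
                       quantiles=q,
    ...<2 lines>...
                       out=out,
                       weights=wgt)
    slices_having_nans = np.isnan(arr[-1, ...])
                                  ~~~^^^^^^^^^
IndexError: index -1 is out of bounds for axis 0 with size 0
```

View pics/wov4.png

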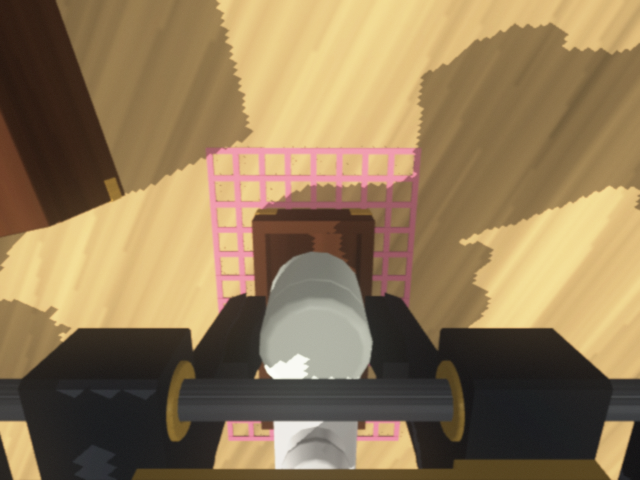

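Jar is held over the free end of the case. The rim's far edge is near row 219, with walls at columns 253-375. I'll check that distance before lowering.

```bash
python3 -c "
from h import *
p,d,c=load('wov4'); s=sensors.get_state(); M=R.from_quat(s['eef_rot']).as_matrix(); W=cloud(d,c)
for v in range(204,246,3): print(v,W[v,315].round(4),((W[v,315]-s['tool_pos'])@M).round(4),p[v,315])
for u,v in((253,222),(375,222),(315,219)): print(((onplane(c,u,v,.026)-s['tool_pos'])@M).round(4))
plan((*cs(0,-.032),.034,-61.8))"
```

```text
204 [ 0.5879 -0.2671  0.0017] [0.0316 0.0006 0.0608] [159  95 104]
207 [ 0.5872 -0.2657  0.002 ] [0.0301 0.0006 0.0606] [157  93 101]
210 [ 0.5867 -0.2648  0.0042] [0.029  0.0006 0.0583] [71 46 37]
213 [ 0.5867 -0.2648  0.0112] [0.0291 0.0006 0.0514] [65 44 33]
216 [ 0.5867 -0.2647  0.0167] [0.0289 0.0006 0.0458] [65 44 34]
219 [ 0.5867 -0.2648  0.0228] [0.029  0.0006 0.0397] [65 43 32]
222 [ 0.5864 -0.2641  0.0255] [0.0283 0.0006 0.0371] [107  67  46]
225 [ 0.5856 -0.2627  0.0249] [0.0267 0.0006 0.0376] [108  69  46]
228 [ 0.5851 -0.2618  0.0263] [0.0256 0.0006 0.0362] [109  69  47]
231 [ 0.5844 -0.2605  0.0262] [0.0241 0.0006 0.0363] [108  69  47]
234 [ 0.5809 -0.2539  0.0058] [0.0166 0.0006 0.0568] [113  69  47]
237 [ 0.5802 -0.2526  0.0062] [0.0152 0.0006 0.0563] [108  67  46]
240 [ 0.5794 -0.2511  0.0062] [0.0135 0.0006 0.0564] [112  70  49]
243 [ 0.5786 -0.2497  0.0063] [0.0119 0.0006 0.0563] [102  64  43]
[ 0.0284 -0.028   0.0365]
[0.0284 0.0283 0.0366]
[0.0298 0.0006 0.0365]
now 28.3833 [ 0.5736 -0.239   0.0626] -61.77 F [ 1.2  0.5 -0.8] open 38.9 grip 11.999584770819638
(np.float64(0.5747216244758098), np.float64(-0.24090171046607975), 0.034, -61.8) -> [ 0.0075 -0.0003  0.0953  0.0001] rows>= 1.0
```

send_rows(
  rows="0.007 0 0.03 0;0.007 0 0.03 0;0.007 0 0.03 0;0.007 0 0.03 0",
)

```text
clock: 28.72
tool_pos: [0.575, -0.2425, 0.0543]
eef_rot: [0.858, -0.514, 0.001, -0.0]
contact_force: [-0.4, -0.7, -1.0]
opening: 0.445
finger_force: 12.0
```

```bash
cat > g.py <<'E'
from h import *
import sys
s=sensors.get_state(); wrist(sys.argv[1]); p,d,c=load(sys.argv[1]); M=R.from_quat(s['eef_rot']).as_matrix(); W=cloud(d,c)
P=(W-s['tool_pos'])@M; k=(d>0)&(abs(P[...,1])<.02)&(W[...,2]>.008)&(W[...,2]<.02)&(P[...,0]>.023)&(P[...,0]<.04); k[300:]=False
print('outer end x',np.median(P[k][:,0]).round(4))
k=(d>0)&(abs(P[...,1])<.004)&(P[...,2]<.02)&(P[...,2]>-.015)&(P[...,0]<.024)&(P[...,0]>.01); k[372:]=False
print('jar far edge',np.percentile(P[k][:,0],50).round(4),k.sum())
k=(d>0)&(W[...,2]>.0235)&(W[...,2]<.0285)&(P[...,0]>.015)&(P[...,0]<.04)&(abs(P[...,1])<.035); k[320:]=False
print('rim y',np.percentile(P[k][:,1],[1,99]).round(4))
plan((*cs(0,-.032),.033,-61.8))
E
python3 g.py wov5
```

```text
wov5 28.7167 [ 0.575  -0.2425  0.0543] [[0.471, -0.882, 0.001], [-0.882, -0.471, -0.0], [0.001, -0.001, -1.0]]
outer end x 0.0251
jar far edge 0.0188 671
rim y [-0.0286  0.0276]
now 28.7667 [ 0.575  -0.2425  0.0543] -61.87 F [ 1.7  0.5 -1. ] open 39.3 grip 11.999541799596045
(np.float64(0.5747216244758098), np.float64(-0.24090171046607975), 0.033, -61.8) -> [-0.0052 -0.0017  0.0711 -0.0002] rows>= 1.0
```

send_rows(
  rows="-0.005 -0.001 0 0;-0.005 -0.001 0 0;-0.005 -0.001 0.01 0;-0.005 -0.001 0.01 0",
)

```text
clock: 29.1
tool_pos: [0.574, -0.2407, 0.0503]
eef_rot: [0.858, -0.514, -0.0, 0.0]
contact_force: [0.1, -0.3, -0.9]
opening: 0.444
finger_force: 12.0
```

```bash
python3 g.py wov6
```

```text
wov6 29.1 [ 0.574  -0.2407  0.0503] [[0.472, -0.882, -0.0], [-0.882, -0.472, 0.0], [-0.0, 0.0, -1.0]]
outer end x 0.0273
jar far edge 0.0188 667
rim y [-0.0288  0.0274]
now 29.15 [ 0.574  -0.2408  0.0504] -61.87 F [-0.5 -0.2 -0.8] open 39.3 grip 11.999578246905003
(np.float64(0.5747216244758098), np.float64(-0.24090171046607975), 0.033, -61.8) -> [ 0.0015 -0.002   0.0579 -0.0002] rows>= 1.0
```

Gap to the end wall is about 2 mm and to the oblong about 1.5-2 mm, so I'll lower slowly.

send_rows(
  rows="0 -0.001 0.015 0;0 -0.001 0.025 0;0 -0.001 0.035 0;0 -0.001 0.042 0;0 -0.001 0.048 0;0 -0.001 0.052 0;0 -0.001 0.055 0;0 -0.001 0.058 0;0 -0.001 0.06 0;0 -0.001 0.06 0",
)

```text
clock: 29.98
tool_pos: [0.5745, -0.241, 0.0338]
eef_rot: [0.858, -0.514, 0.0, -0.0]
contact_force: [-1.7, 1.6, 6.0]
opening: 0.444
finger_force: 12.0
```

send_rows(
  rows="0 0 0 0;0 0 0 0;0 0 0 0;0 0 0 0",
  jaw=-0.3,
)

```text
clock: 30.32
tool_pos: [0.5745, -0.2408, 0.0326]
eef_rot: [0.858, -0.514, 0.0, -0.0]
contact_force: [-0.5, -0.2, -0.1]
opening: 0.653
finger_force: 0.0
```

send_rows(
  rows="0 0 -0.05 0;0 0 -0.15 0;0 0 -0.5 0;0 0 -0.5 0;0 0 -0.5 0;0 0 -0.5 0;0 0 -0.5 0;0 0 -0.5 0",
)

```text
clock: 30.98
tool_pos: [0.5738, -0.2402, 0.1817]
eef_rot: [0.858, -0.514, -0.001, 0.0]
contact_force: [0.4, 0.0, -0.1]
opening: 0.652
finger_force: 0.0
```

```bash
python3 - <<'E'
from h import *
p,d,c=wrist('wfin')
P=cloud(d,c); g=cv2.cvtColor(p,cv2.COLOR_RGB2HSV)
C,S=np.cos(np.radians(28.2)),np.sin(np.radians(28.2)); X=P[...,0]-.5596;Y=P[...,1]+.2127; a=X*C+Y*S; b=-X*S+Y*C
for n,lo,hi in(('jar',-.055,-.0105),('ob',-.0100,.0135),('sq',.0145,.055)):
    k=(d>0)&(g[...,1]<60)&(P[...,2]>.03)&(P[...,2]<.09)&(abs(a)<.03)&(b<hi)&(b>lo)
    q=np.stack([a[k],b[k]],1); print(n,k.sum(),np.percentile(P[...,2][k],99.5),cv2.minAreaRect((q*1000).astype(np.float32)))
p0=cv2.imread('pics/top0.png'); q=snap('top','top1.png')[0]; s=snap('scene','scene1.png')[0]
cv2.imwrite('pics/fin.png',np.vstack([np.hstack([p[:330,100:500,::-1],cv2.resize(s[170:370,130:330,::-1],(400,400))[:330]])]))
E
```

```text
wfin 30.9833 [ 0.5738 -0.2402  0.1817] [[0.472, -0.882, -0.002], [-0.882, -0.472, 0.001], [-0.002, 0.001, -1.0]]
jar 2739 0.05976614193703538 ((-0.840911865234375, -31.120410919189453), (39.21049880981445, 39.16561508178711), 59.62704086303711)
ob 2056 0.07746244252469403 ((-1.3136005401611328, 2.20449161529541), (22.018056869506836, 36.2164421081543), 89.52883911132812)
sq 2390 0.08357313755653051 ((-0.8296031951904297, 33.996158599853516), (37.31171417236328, 35.7050895690918), 89.43382263183594)
```

View pics/fin.png

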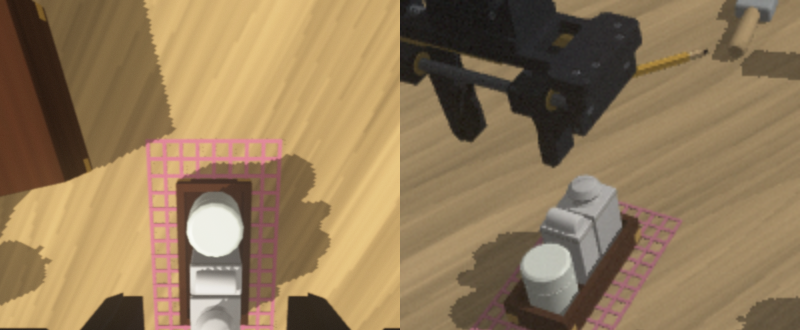

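View pics/top1.png

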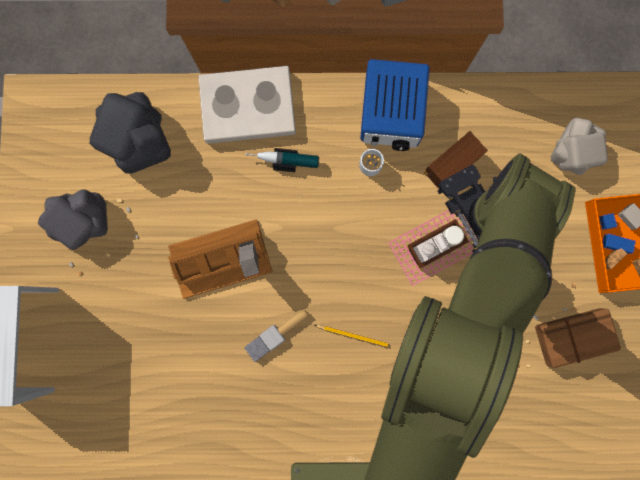

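All three pieces stand upright in one row. Tops are at 60, 77 and 84 mm, matching 6 mm of floor plus each piece's height. The blank at (248,260) and the other bench items look unmoved, and the gripper is clear, so I'm handing in.

```bash
python3 -c "
from plant import finish_job
print(finish_job())"
```

```text
the job is handed in; nothing more can be done
None
```

Job handed in at about 31 s: the square seal, oblong seal and jar stand upright in one row on the case floor; the blank is still in the stand and, in the final top view, nothing else on the bench looks moved; no verdict was returned.

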